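# Let the cleaning ball out of the pipe trap

### The arm

A 6-joint arm with a two-finger parallel gripper is mounted at the origin on the work surface. World frame = base frame: x ahead of the robot, y to its left, z up, the work surface at z = 0. Lengths are in mm, angles in rad, forces in N, time in s.
With the tool pointing down it reaches from about 425 to 1125 mm from the base axis. Payload 14.9 kg.
Tool frame: the origin (TCP) lies on the centre line of the jaws, within the pads' length; the fingertips stand 19 mm ahead of it and the grasp point (between the pads) is the TCP; x points along the fingers, z is the direction in which the jaws open and shut, and the axes are right-handed (so a half turn about x gives the same grasp; the last joint's range is limited). The gripper opens to 91 mm and grips with 3 to 60 N. Pads are 32 mm wide; open, the fingers measure 118 mm over their backs; the gripper's body (76 mm by 178 mm) begins 60 mm behind the grasp point.
Start: joints at [1.077, 0.379, 1.734, -0, 1.028, -0.033], TCP at [311.274, 626.998, 207.232] pointing down, gripper open.
Joint ranges: [-2.77, 2.77], [-0.74, 2.19], [0, 2.66], [-1.06, 4.2], [0.31, 2.87], [-3.08, 3.08]. Speed limits (rad/s): [1.89, 1.89, 2.39, 3.14, 3.14, 3.14].

### API

Orientations are given as [roll, pitch, yaw] about the fixed x, y, z axes, in that order (R = Rz(yaw) Ry(pitch) Rx(roll)).
In Python, from bench import get_obs, read_camera, sign_off gives the robot as it stands.
- The arm moves only by the shell command python3 -m pendant 'ROWS' [OPENING]. ROWS is JSON, a list of rows, each an object of numbers: "dx", "dy", "dz": the shift along the tool's x, y, z in cm; "turn": the turn about the tool's x in degrees. A call has exactly 10 rows; each row shifts and turns the commanded pose from where the row before left it, along the tool's axes as they then stand; what a row does not reach is not made up. A row lasts 1/10 s, in which the tool goes at most 50 mm and 8.59 degrees, less where a joint would pass 70% of its speed; a pose out of reach is approached as far as the arm can. A call with a gripper value outside its range is refused whole. OPENING is the closure, from 0 (fully open) to 1 (shut), set as the call begins (- or left out, the last holds). The fingers move at their own pace and stop on an object; the grip force is fixed at half the most. Time passes only in rows, so rows that do not move let the fingers close, or fill a call up. It gives the time, the measured TCP pose, the force and the opening at its end, in the units of the state.
- get_obs(): the state, without advancing time (a new reading comes with each control period).
- read_camera(name): name is "side" or "top" or "wrist"; returns a dict with "frame" (480x640x3 uint8, red, green, blue), "vertical_fov" (degrees; the focal length in pixels is half the picture's height over the tangent of half this angle, whatever the lens; pixels are square), "cx", "cy" (the principal point, pixels), "cam_to_world" (4x4, takes a point from camera to world coordinates). Camera axes: x right, y down, z forward; pixel columns grow to the right and rows downward; lengths in mm; the calibration is good to about 2 mm. A picture is of the moment at which its call begins. There is no depth.
- sign_off(): hands the job in, once; it reports no verdict.
The state is a dict: "time": time; "qpos": joint angles; "joint_vel": joint speeds; "effort": joint torques, N m; "ee_pos": TCP position; "tcp_rot": TCP orientation; "force": force on the tool from outside, world axes, zero at the start; "ft_torque": the same for the moment, N m; "gripper_width": finger opening in mm.
Only numpy, scipy, OpenCV 4.12 (cv2) and the standard library are available. Lean on these libraries where they do the work, as an engineer would, in place of code of your own. Each camera call takes 0.05 s, during which the arm holds its last target.

### The job

Press the yellow end of the resting lever down with closed fingertips so that its other end raises the heavy red flap of the ball trap, and keep it down until the blue cleaning ball has rolled out to the lower end of the chute. Then ease the lever back up so that the flap settles shut without slamming, and move clear. Work only through the lever, which stays in its saddle: do not touch the flap or the ball, do not lift anything, and leave the gauge, the sensor and the green cap where they are.

Things in the scene. Friction and masses are not known exactly. Their poses are not given: they have to be found in the camera images.
- trap: Steel ball trap bolted to the table. Origin on the table under the lever's pivot, z up, y along the lever from its yellow pressing end (-y) to the flap (+y). Base plate 6 mm thick, x -55 to 55, y -310 to 290 mm; chute and housing beside the lever at x 40 to 140. Two saddle cheeks, open at the top, 110 mm high at x 22 to 32 and -22 to -32, carry the lever's pin.
- chute_end (a point): Centre of the ball's resting place at the chute's lower end: (90, -135, 29) mm in the trap's frame. The chute is open-topped, 50 mm wide inside, its floor sloping down at 6 degrees from the flap (y about 100) to an end wall at y -150; its walls stand about 28 mm above its floor.
- lever_pad (a point): Centre of the top of the lever's yellow pressing plate (48 mm across, 46 mm along the lever), 250 mm from the pivot. At rest 165 mm above the table, the lever sloping 14 degrees up to it. Pressed onto its hard stop (a rubber-topped post under the bar) it is about 101 mm lower, only a few mm shifted in plan. The push is about 3 to 8 N until the stop; let go, the flap's weight drives it back up.
- lever_pivot (a point): Middle of the lever's cross pin (12 mm diameter), 94 mm above the table. The lever is a loose steel bar 22 mm wide, 12 mm thick, 370 mm long, 0.5 kg; it merely rests in the open saddle by this pin, its short end (100 mm beyond the pivot, +y) under the flap's side tab.
- flap (a joint): Angle (rad) of the heavy red flap (about 3 kg, 180 mm long, with a sight window), hinged along its far (+y) edge: 0 shut, growing as its front rises; about 0.235 with the lever pressed onto its stop. The ball can pass under it above about 0.18. Nothing holds it open: it falls shut when the lever is let go.
- flap_edge (a point): Middle of the top of the flap's front edge, above the hanging gate plate that holds the ball back; 88 mm above the table when shut.
- ball_center (a point): Centre of the blue cleaning ball, 30 mm diameter, 20 g. It starts behind the shut flap, seen through the window, and rolls by itself down the chute within about 1.5 s once the flap is high enough.
- gauge_mid (a point): Bystander: middle of a loose pressure gauge lying face up, 62 mm diameter, 28 mm high, with a brass stem 26 mm long at its side.
- sensor_mid (a point): Bystander: middle of a loose upright steel sensor with an orange ring, 38 mm diameter at the foot, 84 mm high.
- cap_mid (a point): Bystander: middle of a loose green pipe cap, 60 mm diameter, 30 mm high.

How it is judged (in metres and radians):
On the way, in this order (a step that is already met when the one before it is completed fails the run):
1. the flap is being raised by the lever (value of joint flap above 0.1 rad), for 0.05 s.
2. the ball has rolled out to the lower end of the chute (y of ball_center in the frame of trap between -0.15 and -0.09 m and x of ball_center in the frame of trap between 0.06 and 0.12 m and z of ball_center in the frame of trap below 0.05 m), for 0.2 s.
At the end, for the whole second after the job is handed in: The ball lies at rest in the lowest 60 mm of the chute, the flap is shut (within 0.03 rad), and the lever rests in its saddle (pivot within 10 mm of its start) with its yellow end up again (all of step 2 and value of joint flap below 0.03 rad and linear speed of ball below 0.08 m/s and distance of lever_pivot from where it was at the start of the episode below 0.01 m and z of lever_pad in the frame of trap above 0.14 m); the robot touches nothing.
It fails at once if the flap is touched by the robot (contact force between any of the fingers, the arm and flap above 0.5 N).
It fails at once if the ball is touched by the robot (contact force between any of the fingers, the arm and ball above 0.3 N).
It fails at once if the lever is lifted or dragged out of its saddle (pivot moved over 12 mm) (distance of lever_pivot from where it was at the start of the episode above 0.012 m).
It fails at once if the flap is let slam (falls faster than 1.5 rad/s) (velocity of joint flap below -1.5 rad/s).
It fails at once if a bystander is moved by more than 20 mm (distance of any of gauge_mid, sensor_mid, cap_mid from where it was at the start of the episode above 0.02 m).
It also fails if it takes over 35 s, if anything falls off the work surface, if the arm or the gripper's body presses on something with over 40 N, if the wrist force passes 120 N, or if a joint passes its speed limit or range.

## Working session

There is one attempt and no reset: what is moved stays moved. The work goes in short steps, Python scripts to look and compute and a shell command to move; the robot and the scene stay as the last step left them, time stands still between calls to the robot, and variables do not carry over. Pictures are saved under pics/ and viewed, and the job is handed in when it is done.

```bash
mkdir -p pics; ls; python3 - <<'E'
from bench import *
import cv2,json
import numpy as np
o=get_obs(); print(o)
for n in ["side","top","wrist"]:
    c=read_camera(n); cv2.imwrite(f"pics/{n}0.png",c["frame"][:,:,::-1]); print(n,c["vertical_fov"],c["cx"],c["cy"],np.round(c["cam_to_world"],3).tolist())
    np.savez(f"{n}0.npz",**c)
E
```

```text
pics
{'time': 0.0, 'qpos': array([ 1.07670047e+00,  3.79392508e-01,  1.73479602e+00, -3.03119296e-05,
        1.02851317e+00, -3.33159233e-02]), 'joint_vel': array([-5.28298800e-04, -5.94858670e-04, -1.02106426e-04, -1.75623536e-04,
       -7.22051722e-06, -2.82745688e-04]), 'effort': array([-2.48869641e-03, -7.63750505e+01, -4.34346664e+01,  6.50465861e-02,
        4.25501901e-02, -8.65385596e-05]), 'ee_pos': array([311.07645685, 626.61627052, 206.59194198]), 'tcp_rot': array([ 3.13166723,  1.56968698, -2.04148602]), 'force': array([-0.25480701,  0.54701873,  0.06409684]), 'ft_torque': array([0.07145157, 0.00365536, 0.0156051 ]), 'gripper_width': 90.9387093958896}
side 54.044669791180034 310.56877066595547 231.05760801623396 [[0.782, -0.395, 0.482, 50.043], [-0.623, -0.502, 0.6, -538.285], [0.005, -0.769, -0.639, 791.071], [0.0, 0.0, 0.0, 1.0]]
top 44.51307640140439 313.2344380796256 253.02260297065504 [[-0.009, -0.995, 0.102, 432.078], [-1.0, 0.007, -0.02, 78.453], [0.019, -0.102, -0.995, 1201.168], [0.0, 0.0, 0.0, 1.0]]
wrist 63.3882808879597 318.30690243686416 242.26681508367838 [[0.445, 0.864, 0.237, 244.73], [0.896, -0.429, -0.118, 660.598], [-0.001, 0.265, -0.964, 384.328], [0.0, 0.0, 0.0, 1.0]]
```

View pics/side0.png

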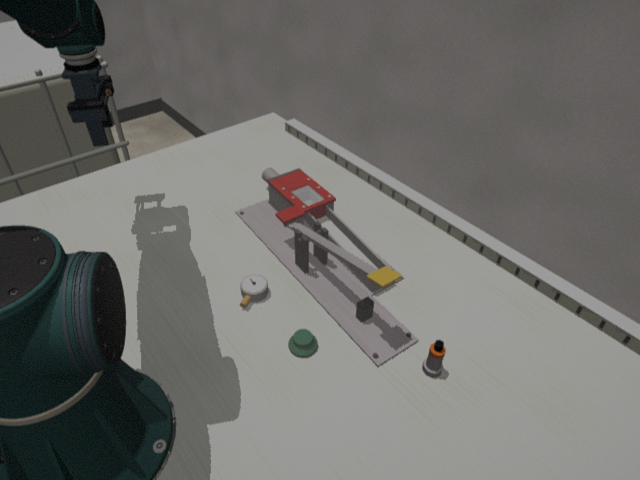

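View pics/top0.png

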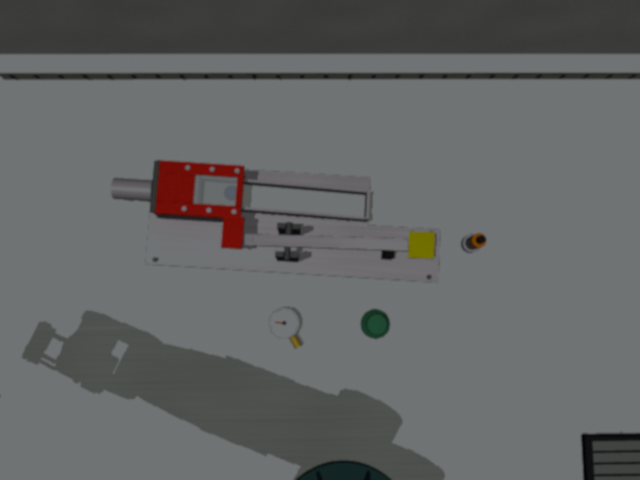

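View pics/wrist0.png

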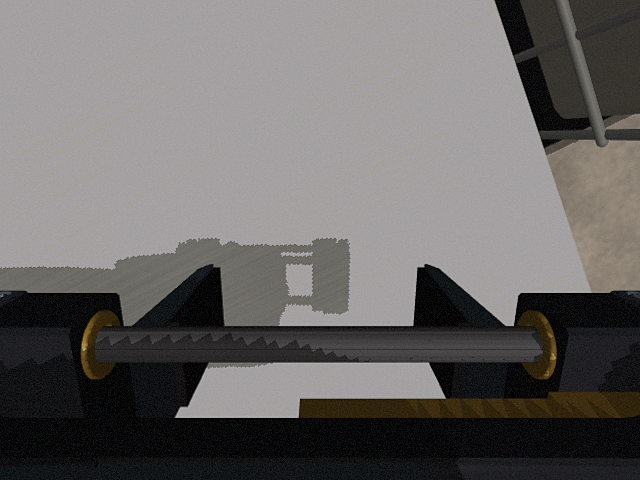

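Top view: yellow pad at about (421,244), sensor at (477,241), cap at (375,323), gauge at (285,323), lever running left to the flap tab at (232,232). Side view: pad at (384,276). Next I'll triangulate them.

```bash
cat > h.py <<'E'
import numpy as np,cv2
def ray(c,uv):
    f=240/np.tan(np.radians(float(c["vertical_fov"]))/2)
    M=np.array(c["cam_to_world"]); d=M[:3,:3]@np.array([(uv[0]-c["cx"])/f,(uv[1]-c["cy"])/f,1]); return M[:3,3],d/np.linalg.norm(d)
def onz(c,uv,z):
    o,d=ray(c,uv); return o+d*(z-o[2])/d[2]
def tri(r1,r2):
    A=np.array([r1[1],-r2[1]]).T; s=np.linalg.lstsq(A,r2[0]-r1[0],rcond=None)[0]
    a=r1[0]+s[0]*r1[1]; b=r2[0]+s[1]*r2[1]; return (a+b)/2,np.linalg.norm(a-b)
def blobs(c,lo,hi,amin=20):
    h=cv2.cvtColor(c["frame"],cv2.COLOR_RGB2HSV); m=cv2.inRange(h,np.array(lo),np.array(hi))
    n,l,s,ce=cv2.connectedComponentsWithStats(m)
    return sorted([(int(s[i,4]),ce[i],s[i,:4]) for i in range(1,n) if s[i,4]>amin],key=lambda t:-t[0]),m
Y=((25,150,80),(35,255,255)); R=((0,180,80),(5,255,255)); G=((60,100,30),(90,255,255)); O=((8,180,100),(18,255,255))
E
python3 - <<'E'
from h import *
S=np.load("side0.npz");T=np.load("top0.npz")
for n,c in (("S",S),("T",T)):
    for k,v in (("Y",Y),("R",R),("G",G),("O",O)):
        print(n,k,[(a,np.round(b,1).tolist(),d.tolist()) for a,b,d in blobs(c,*v)[0][:3]])
ys=blobs(S,*Y)[0][0][1];yt=blobs(T,*Y)[0][0][1]
p,e=tri(ray(S,ys),ray(T,yt));print("pad",p,e, onz(T,yt,165),onz(S,ys,165))
m=blobs(T,*Y)[1];r=cv2.minAreaRect(np.argwhere(m)[:,::-1].astype(np.float32));print(r,[onz(T,q,165)[:2].round(1).tolist() for q in cv2.boxPoints(r)])
# base plate corners top view
for q in [(149,212),(145,265),(438,281),(441,230)]: print(q,onz(T,q,6).round(0))
for q in [(155,259),(429,277)]: print("bolt",onz(T,q,6).round(0))
print("pivot",onz(T,(289,242),94).round(0), "sensor top",onz(T,(480,240),84),"foot",onz(T,(470,245),0))
o=blobs(T,*O)[0]; os=blobs(S,*O)[0]
E
```

```text
S Y []
S R []
S G [(549, [44.9, 343.3], [21, 323, 47, 44]), (129, [144.3, 458.3], [132, 450, 27, 18]), (118, [51.1, 463.2], [43, 448, 16, 29])]
S O [(77, [436.7, 351.0], [430, 344, 15, 12])]
T Y [(629, [421.2, 244.4], [409, 232, 26, 26]), (23, [294.4, 341.1], [292, 337, 6, 9])]
T R [(3384, [198.1, 196.9], [155, 162, 89, 86])]
T G [(925, [343.7, 472.4], [300, 463, 89, 17]), (560, [374.8, 323.5], [362, 310, 27, 27])]
T O [(41, [476.1, 241.0], [473, 234, 11, 13])]Traceback (most recent call last):
  File "<stdin>", line 6, in <module>
IndexError: list index out of range
```

```bash
sed -i 's/^Y=((25,150,80)/Y=((20,150,80)/' h.py
python3 - <<'E'
from h import *
S=np.load("side0.npz");T=np.load("top0.npz")
h=cv2.cvtColor(S["frame"],cv2.COLOR_RGB2HSV); print(h[276,384],h[188,290])
ys=blobs(S,*Y)[0][0];yt=blobs(T,*Y)[0][0];print(ys,yt);ys=ys[1];yt=yt[1]
p,e=tri(ray(S,ys),ray(T,yt));print("pad",p,e, onz(T,yt,165),onz(S,ys,165))
m=blobs(T,*Y)[1];m[:,:400]=0;r=cv2.minAreaRect(np.argwhere(m)[:,::-1].astype(np.float32));print(r,[onz(T,q,165)[:2].round(1).tolist() for q in cv2.boxPoints(r)])
for q in [(149,212),(145,265),(438,281),(441,230)]: print(q,onz(T,q,6).round(0))
for q in [(155,259),(429,277)]: print("bolt",onz(T,q,6).round(0))
print("pivot",onz(T,(289,242),94).round(0), "sensor top",onz(T,(480,240),84),"foot",onz(T,(470,245),0))
print("sensor ring", tri(ray(S,(436.7,351)),ray(T,(476,241))))
print("cap",onz(T,(375,323),30))
E
```

```text
[ 23 162 153] [  1 152 134]
(333, array([383.75675676, 276.003003  ]), array([368, 267,  33,  19], dtype=int32)) (629, array([421.21939587, 244.44992051]), array([409, 232,  26,  26], dtype=int32))
pad [ 551.96588117 -135.40703446  160.59153558] 1.075696287122604 [ 551.87892459 -134.85243493  165.        ] [ 547.95882846 -137.97021876  165.        ]
((421.5, 244.5), (25.0, 25.0), 90.0) [[574.4, -113.5], [574.2, -158.4], [529.2, -157.1], [529.5, -112.4]]
(149, 212) [641. 391.   6.]
(145, 265) [532. 397.   6.]
(438, 281) [ 495. -200.    6.]
(441, 230) [ 600. -209.    6.]
bolt [544. 377.   6.]
bolt [ 503. -182.    6.]
pivot [567. 103.  94.] sensor top [ 569.10234147 -265.62469318   84.        ] foot [ 569.1079163  -270.25651425    0.        ]
sensor ring (array([ 571.84802616, -267.88371894,   53.44504077]), np.float64(2.4951560662544843))
cap [410.98278263 -66.06377668  30.        ]
```

```bash
python3 - <<'E'
from bench import *; import numpy as np
from scipy.spatial.transform import Rotation as Ro
o=get_obs(); R=Ro.from_euler('xyz',o['tcp_rot']).as_matrix(); print(R.round(3))
for w in [(551.5,-136,235),]: print((R.T@(np.array(w)-o['ee_pos'])/10).round(2))
E
```

```text
[[-0.    -0.896  0.445]
 [-0.001  0.445  0.896]
 [-1.     0.    -0.001]]
[ -2.78 -55.44 -57.63]
```

```bash
python3 -m pendant '[{"dx":-1.5,"dy":-1,"dz":-1},{"dx":-1.3,"dy":-2,"dz":-2},{"dy":-3,"dz":-3},{"dy":-3,"dz":-3},{"dy":-3,"dz":-3},{"dy":-3,"dz":-3},{"dy":-3,"dz":-3},{"dy":-3,"dz":-3},{"dy":-3,"dz":-3},{"dy":-3,"dz":-3}]' 1; python3 - <<'E'
from bench import *; import numpy as np
from scipy.spatial.transform import Rotation as Ro
o=get_obs(); R=Ro.from_euler('xyz',o['tcp_rot']).as_matrix(); print(R.round(3),o['qpos'])
print((R.T@(np.array((551.5,-136,235))-o['ee_pos'])/10).round(2))
E
```

```text
[[-0.    -0.896  0.445]
 [-0.001  0.445  0.896]
 [-1.     0.    -0.001]] [ 1.07667243e+00  3.79309943e-01  1.73461423e+00 -2.57324899e-05
  1.02849599e+00 -3.32876373e-02]
[ -2.78 -55.44 -57.63]invalid input at $[0]: expected keys dx, dy, dz, turn
```

All four keys are needed in every row.

```bash
python3 -m pendant '[{"dx":-1.5,"dy":-1,"dz":-1,"turn":0},{"dx":-1.3,"dy":-2,"dz":-2,"turn":0},{"dx":0,"dy":-3,"dz":-3,"turn":0},{"dx":0,"dy":-3,"dz":-3,"turn":0},{"dx":0,"dy":-3,"dz":-3,"turn":0},{"dx":0,"dy":-3,"dz":-3,"turn":0},{"dx":0,"dy":-3,"dz":-3,"turn":0},{"dx":0,"dy":-3,"dz":-3,"turn":0},{"dx":0,"dy":-3,"dz":-3,"turn":0},{"dx":0,"dy":-3,"dz":-3,"turn":0}]' 1; python3 - <<'E'
from bench import *; import numpy as np
from scipy.spatial.transform import Rotation as Ro
o=get_obs(); R=Ro.from_euler('xyz',o['tcp_rot']).as_matrix(); print(R.round(3),o['qpos'])
print((R.T@(np.array((551.5,-136,235))-o['ee_pos'])/10).round(2))
E
```

```text
time: 1.15
ee_pos: [433.2, 263.4, 235.2]
tcp_rot: [-2.895, 1.571, -1.784]
force: [0.5, 0.5, -0.5]
gripper_width: 14.0
[[-0.    -0.896  0.444]
 [-0.     0.444  0.896]
 [-1.    -0.    -0.   ]] [ 5.00453576e-01  3.32152236e-02  2.10181476e+00 -5.19632554e-05
  1.00660073e+00 -6.09749291e-01]
[ 2.000e-02 -2.835e+01 -3.052e+01]
```

```bash
python3 -m pendant '[{"dx":0,"dy":-2.8,"dz":-3,"turn":0},{"dx":0,"dy":-2.8,"dz":-3,"turn":0},{"dx":0,"dy":-2.8,"dz":-3,"turn":0},{"dx":0,"dy":-2.8,"dz":-3,"turn":0},{"dx":0,"dy":-2.8,"dz":-3,"turn":0},{"dx":0,"dy":-2.8,"dz":-3,"turn":0},{"dx":0,"dy":-2.8,"dz":-3,"turn":0},{"dx":0,"dy":-2.8,"dz":-3,"turn":0},{"dx":0,"dy":-2.8,"dz":-3,"turn":0},{"dx":0,"dy":-2.8,"dz":-3,"turn":0}]' 1
python3 -m pendant '[{"dx":0,"dy":-0.35,"dz":-0.5,"turn":0},{"dx":0,"dy":0,"dz":0,"turn":-4.7},{"dx":0,"dy":0,"dz":0,"turn":-6},{"dx":0,"dy":0,"dz":0,"turn":-6},{"dx":0,"dy":0,"dz":0,"turn":-6},{"dx":0,"dy":0,"dz":0,"turn":0},{"dx":0,"dy":0,"dz":0,"turn":0},{"dx":0,"dy":0,"dz":0,"turn":0},{"dx":0,"dy":0,"dz":0,"turn":0},{"dx":0,"dy":0,"dz":0,"turn":0}]' 1
python3 - <<'E'
from bench import *; import numpy as np,cv2
from scipy.spatial.transform import Rotation as Ro
o=get_obs(); R=Ro.from_euler('xyz',o['tcp_rot']).as_matrix(); print(R.round(3),o['qpos'])
print((R.T@(np.array((551.5,-136,235))-o['ee_pos'])/10).round(2))
for n in ["side","top","wrist"]:
    c=read_camera(n); cv2.imwrite(f"pics/{n}1.png",c["frame"][:,:,::-1]);np.savez(f"{n}1.npz",**c)
E
```

```text
time: 2.15
ee_pos: [550.6, -129.9, 235.2]
tcp_rot: [1.394, 1.571, 2.503]
force: [0.8, 0.3, 0.5]
gripper_width: 0.2
time: 3.15
ee_pos: [551.4, -134.1, 235.2]
tcp_rot: [1.359, 1.571, 2.864]
force: [0.4, -1.2, -0.1]
gripper_width: 0.6
[[-0.    -0.998  0.065]
 [ 0.     0.065  0.998]
 [-1.     0.     0.   ]] [-2.79681901e-01  1.37048519e-01  1.98798017e+00 -3.55988523e-08
  1.01657586e+00 -1.78504091e+00]
[ 0.02 -0.03 -0.19]
```

View pics/wrist1.png

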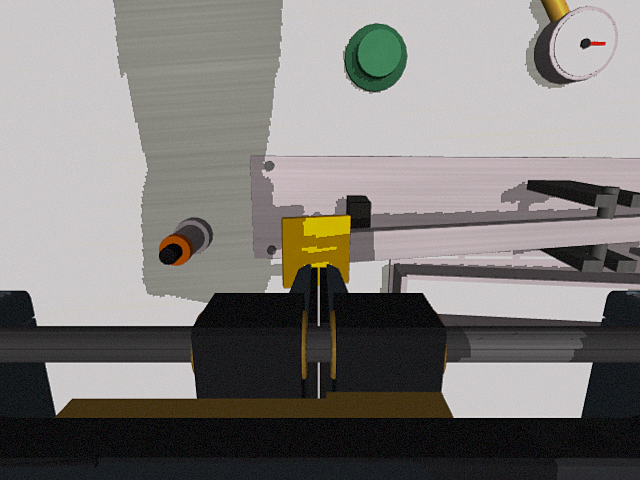

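View pics/side1.png

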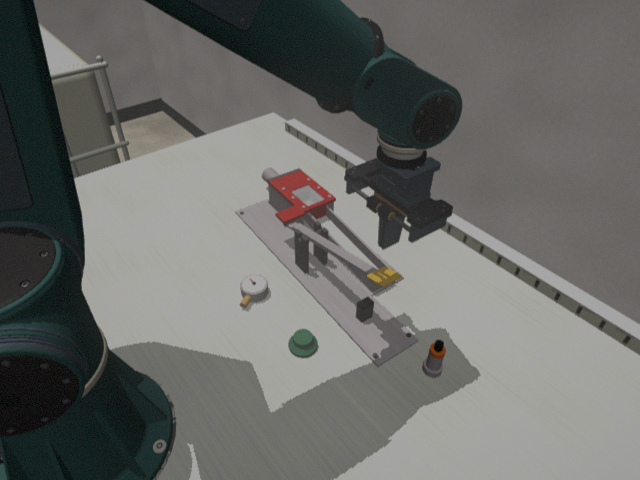

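Wrist view: fingertips at (318,275) sit over the pad (columns 282–350), centred along the lever. The bystanders are well clear. Now I'll come down to contact.

```bash
python3 -m pendant '[{"dx":1,"dy":0,"dz":0,"turn":0},{"dx":1,"dy":0,"dz":0,"turn":0},{"dx":1,"dy":0,"dz":-0.1,"turn":0},{"dx":1,"dy":0,"dz":-0.1,"turn":0},{"dx":0.5,"dy":0,"dz":0,"turn":0},{"dx":0.4,"dy":0,"dz":0,"turn":0},{"dx":0.4,"dy":0,"dz":-0.1,"turn":0},{"dx":0.4,"dy":0,"dz":-0.1,"turn":0},{"dx":0.4,"dy":0,"dz":0,"turn":0},{"dx":0,"dy":0,"dz":0,"turn":0}]' 1
python3 - <<'E'
from bench import *; import numpy as np,cv2
for n in ["side","wrist"]:
    c=read_camera(n); cv2.imwrite(f"pics/{n}2.png",c["frame"][:,:,::-1])
E
```

```text
time: 4.3
ee_pos: [550.9, -138.1, 173.8]
tcp_rot: [1.353, 1.57, 2.859]
force: [-0.1, -0.0, -0.2]
gripper_width: 0.4
```

View pics/side2.png

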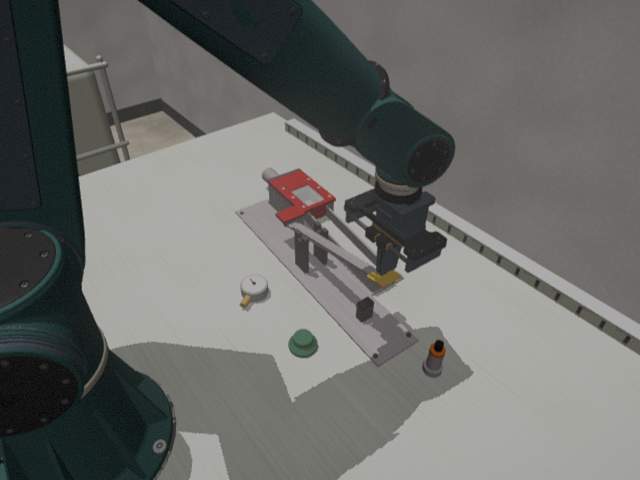

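View pics/wrist2.png

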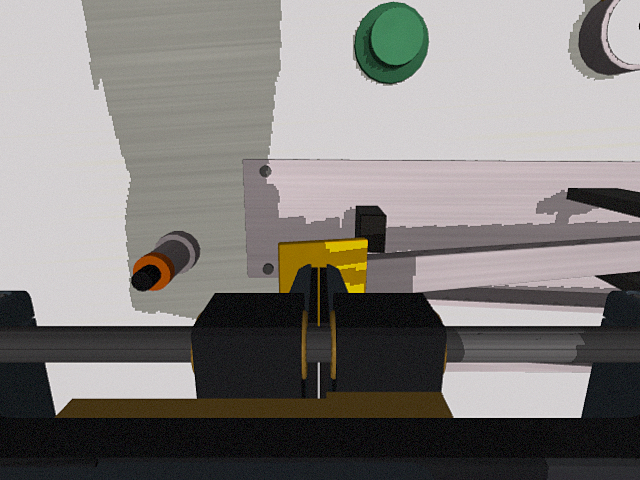

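No contact force yet, though the tip should be below the pad's rest height. I'll check the tip's position against the pad in the pictures.

```bash
python3 - <<'E'
from bench import *; from h import *
from scipy.spatial.transform import Rotation as Ro
o=get_obs(); R=Ro.from_euler('xyz',o['tcp_rot']).as_matrix(); print(o['ee_pos'],o['force'],o['gripper_width'])
tip=o['ee_pos']+19*R[:,0]
def proj(c,p):
    f=240/np.tan(np.radians(float(c["vertical_fov"]))/2); q=np.linalg.inv(c["cam_to_world"])@np.r_[p,1]; return (q[:2]/q[2]*f+[c["cx"],c["cy"]]).round(1)
for n in ["side","top","wrist"]:
    c=read_camera(n)
    if n=="top": np.savez("top2.npz",**c); cv2.imwrite("pics/top2.png",c["frame"][:,:,::-1])
    im=c["frame"][:,:,::-1].copy()
    print(n,"tip",proj(c,tip),"pad corners@155,165",[proj(c,(551.5+a,-136+b,z)).tolist() for z in (155,165) for a in(-24,24) for b in (-23,23)])
    if n=="side": cv2.imwrite("pics/sidec.png",cv2.resize(im[200:340,300:480],None,fx=4,fy=4,interpolation=cv2.INTER_CUBIC))
    b=blobs(c,*Y)[0]; print([(a,d.tolist()) for a,_,d in b[:3]])
E
```

```text
[ 551.15464699 -138.13222099  174.28178086] [ 0.43338602 -1.09914388  0.04816749] 0.47127121948429124
side tip [384.5 279. ] pad corners@155,165 [[383.5, 291.2], [366.1, 277.1], [401.5, 279.6], [384.0, 266.2], [384.1, 287.4], [366.6, 273.4], [402.2, 275.8], [384.6, 262.5]]
[(57, [367, 273, 16, 8]), (51, [385, 271, 16, 9])]
top tip [422.  245.5] pad corners@155,165 [[433.8, 258.5], [408.4, 258.7], [433.1, 232.0], [407.7, 232.2], [435.1, 257.9], [409.4, 258.1], [434.3, 231.3], [408.7, 231.4]]
[(54, [291, 336, 9, 11]), (50, [409, 232, 4, 13])]
wrist tip [317.2 278.2] pad corners@155,165 [[274.5, 238.1], [362.2, 232.6], [282.7, 321.3], [365.2, 316.4], [272.4, 243.2], [364.4, 237.5], [281.0, 329.9], [367.4, 324.8]]
[(3469, [278, 237, 90, 89]), (48, [331, 323, 5, 22]), (43, [302, 361, 4, 18])]
```

View pics/sidec.png

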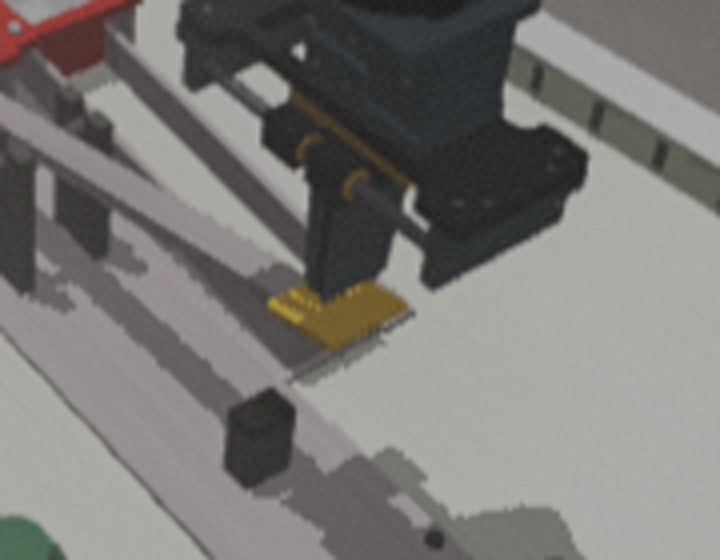

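The tip projects onto the pad centre in both views, so I'll keep pressing in small steps and watch the force.

```bash
python3 -m pendant '[{"dx":0.2,"dy":0,"dz":0,"turn":0},{"dx":0.2,"dy":0,"dz":-0.1,"turn":0},{"dx":0.3,"dy":0,"dz":0,"turn":0},{"dx":0.3,"dy":0,"dz":0,"turn":0},{"dx":0.3,"dy":0,"dz":-0.1,"turn":0},{"dx":0.3,"dy":0,"dz":0,"turn":0},{"dx":0.3,"dy":0,"dz":0,"turn":0},{"dx":0.3,"dy":0,"dz":0,"turn":0},{"dx":0.3,"dy":0,"dz":0,"turn":0},{"dx":0,"dy":0,"dz":0,"turn":0}]' 1
python3 - <<'E'
from bench import *; import numpy as np,cv2
o=get_obs(); print(o['ee_pos'],o['force'],o['ft_torque'])
c=read_camera("side"); cv2.imwrite("pics/side3.png",cv2.resize(c["frame"][140:340,220:480,::-1],None,fx=3,fy=3,interpolation=cv2.INTER_CUBIC))
E
```

```text
time: 5.55
ee_pos: [551.5, -140.6, 149.4]
tcp_rot: [-2.248, 1.57, -0.741]
force: [-0.1, -1.6, 5.9]
gripper_width: 0.2
[ 551.45227581 -140.61655876  149.38188687] [-0.14200409 -1.6198484   5.93297802] [-0.40469637  0.07196029  0.0518823 ]
```

View pics/side3.png

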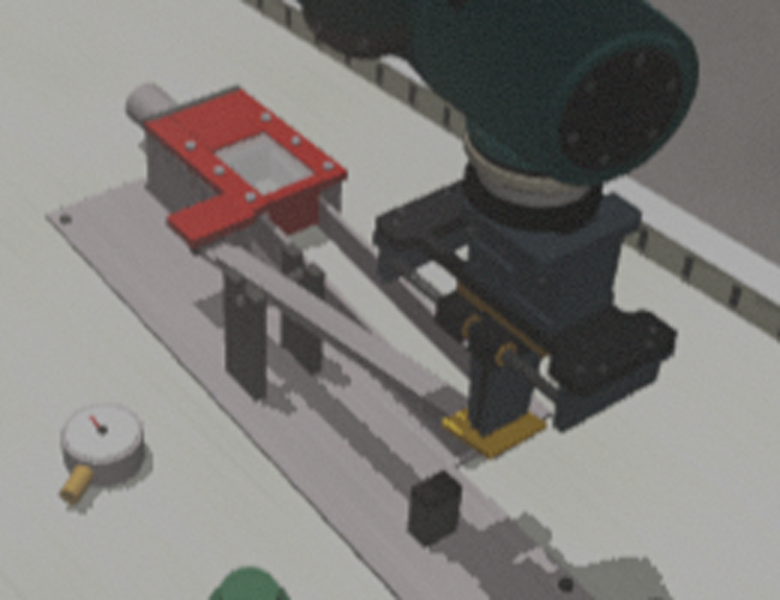

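Side view: the fingertips are on the pad with 6 N of force, the lever is tilting and the flap is starting to lift. I'll continue to just short of the stop.

```bash
python3 -m pendant '[{"dx":0.5,"dy":0,"dz":0,"turn":0},{"dx":0.7,"dy":0,"dz":0,"turn":0},{"dx":0.7,"dy":0,"dz":0,"turn":0},{"dx":0.7,"dy":0,"dz":0,"turn":0},{"dx":0.7,"dy":0,"dz":0,"turn":0},{"dx":0.7,"dy":0,"dz":0,"turn":0},{"dx":0.7,"dy":0,"dz":0.1,"turn":0},{"dx":0.6,"dy":0,"dz":0,"turn":0},{"dx":0.5,"dy":0,"dz":0.1,"turn":0},{"dx":0.2,"dy":0,"dz":0,"turn":0}]' 1
python3 - <<'E'
from bench import *; import numpy as np,cv2
o=get_obs(); print(o['ee_pos'],o['force'],o['ft_torque'])
c=read_camera("side"); cv2.imwrite("pics/side4.png",cv2.resize(c["frame"][140:340,220:480,::-1],None,fx=3,fy=3,interpolation=cv2.INTER_CUBIC))
E
```

```text
time: 6.6
ee_pos: [551.8, -138.8, 89.4]
tcp_rot: [-2.213, 1.569, -0.706]
force: [-0.5, -4.7, 6.8]
gripper_width: 0.5
[ 551.79768447 -138.79935677   89.36249987] [-0.50696973 -4.66315193  6.784397  ] [-0.93407614  0.20537695  0.0350715 ]
```

View pics/side4.png

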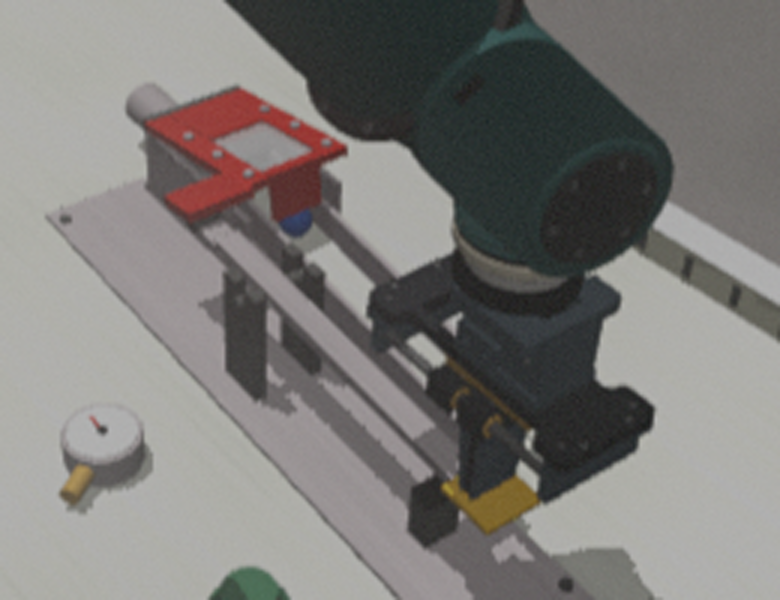

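The flap is up and the blue ball is emerging under the gate at about (295,220) in the crop. I'll press 2 mm further for margin and hold.

```bash
python3 -m pendant '[{"dx":0.1,"dy":0,"dz":0,"turn":0},{"dx":0.1,"dy":0,"dz":0,"turn":0},{"dx":0,"dy":0,"dz":0,"turn":0},{"dx":0,"dy":0,"dz":0,"turn":0},{"dx":0,"dy":0,"dz":0,"turn":0},{"dx":0,"dy":0,"dz":0,"turn":0},{"dx":0,"dy":0,"dz":0,"turn":0},{"dx":0,"dy":0,"dz":0,"turn":0},{"dx":0,"dy":0,"dz":0,"turn":0},{"dx":0,"dy":0,"dz":0,"turn":0}]' 1
python3 -m pendant '[{"dx":0,"dy":0,"dz":0,"turn":0},{"dx":0,"dy":0,"dz":0,"turn":0},{"dx":0,"dy":0,"dz":0,"turn":0},{"dx":0,"dy":0,"dz":0,"turn":0},{"dx":0,"dy":0,"dz":0,"turn":0},{"dx":0,"dy":0,"dz":0,"turn":0},{"dx":0,"dy":0,"dz":0,"turn":0},{"dx":0,"dy":0,"dz":0,"turn":0},{"dx":0,"dy":0,"dz":0,"turn":0},{"dx":0,"dy":0,"dz":0,"turn":0}]' 1
python3 - <<'E'
from bench import *; import numpy as np,cv2
a=[]
for n in ("side","top","wrist"):
    c=read_camera(n); np.savez(n+"5.npz",**c); a.append(c["frame"][:,:,::-1])
a[0]=a[0][140:340,220:480]; a[1]=a[1][140:300,140:500]
cv2.imwrite("pics/side5.png",cv2.resize(a[0],None,fx=3,fy=3)); cv2.imwrite("pics/top5.png",cv2.resize(a[1],None,fx=2,fy=2)); cv2.imwrite("pics/wrist5.png",a[2])
E
```

```text
time: 7.65
ee_pos: [551.8, -138.8, 87.7]
tcp_rot: [-2.159, 1.569, -0.652]
force: [-0.4, -4.7, 6.3]
gripper_width: 0.4
time: 8.65
ee_pos: [551.8, -138.8, 87.8]
tcp_rot: [-2.151, 1.569, -0.644]
force: [-0.9, -3.8, 6.5]
gripper_width: 0.4
```

View pics/side5.png

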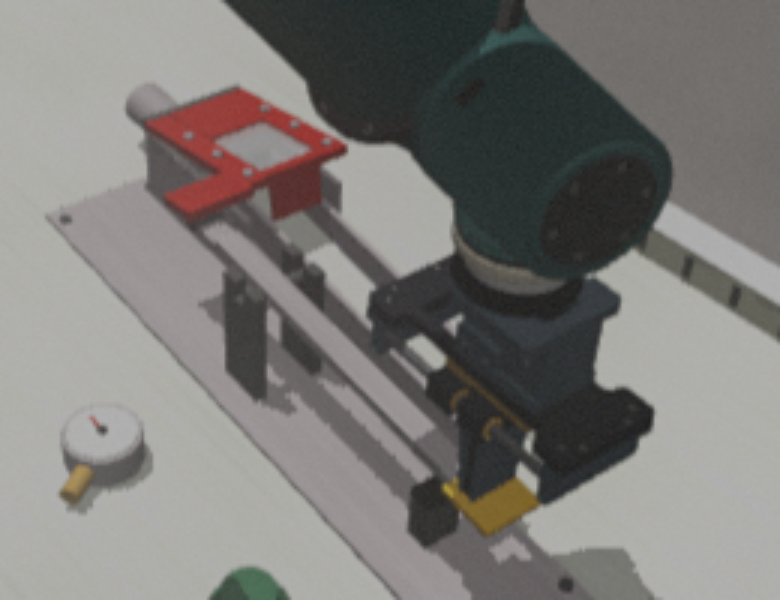

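View pics/top5.png

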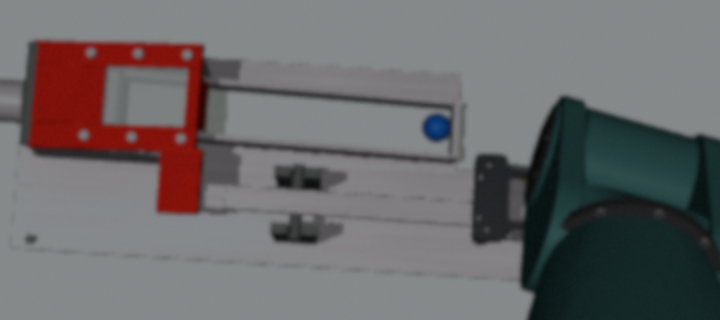

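View pics/wrist5.png

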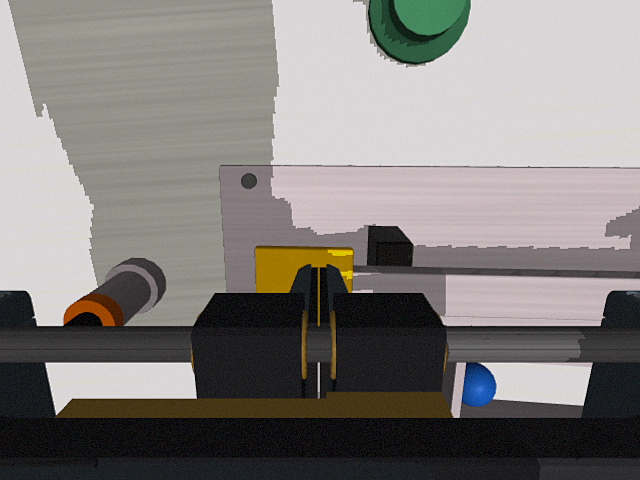

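The ball is resting at the chute end wall (top crop (436,127), wrist (477,385)). Now I'll ease the lever up at about 40–50 mm/s.

```bash
python3 -m pendant '[{"dx":-0.3,"dy":0,"dz":-0.1,"turn":0},{"dx":-0.4,"dy":0,"dz":0,"turn":0},{"dx":-0.5,"dy":0,"dz":-0.1,"turn":0},{"dx":-0.5,"dy":0,"dz":0,"turn":0},{"dx":-0.5,"dy":0,"dz":0,"turn":0},{"dx":-0.5,"dy":0,"dz":0,"turn":0},{"dx":-0.5,"dy":0,"dz":0,"turn":0},{"dx":-0.5,"dy":0,"dz":0,"turn":0},{"dx":-0.5,"dy":0,"dz":0,"turn":0},{"dx":-0.5,"dy":0,"dz":0,"turn":0}]' 1
python3 -m pendant '[{"dx":-0.4,"dy":0,"dz":0,"turn":0},{"dx":-0.4,"dy":0,"dz":0,"turn":0},{"dx":-0.4,"dy":0,"dz":0.1,"turn":0},{"dx":-0.4,"dy":0,"dz":0,"turn":0},{"dx":-0.3,"dy":0,"dz":0.1,"turn":0},{"dx":-0.3,"dy":0,"dz":0,"turn":0},{"dx":-0.3,"dy":0,"dz":0.1,"turn":0},{"dx":-0.3,"dy":0,"dz":0,"turn":0},{"dx":-0.3,"dy":0,"dz":0.1,"turn":0},{"dx":-0.2,"dy":0,"dz":0,"turn":0}]' 1
python3 -m pendant '[{"dx":-0.2,"dy":0,"dz":0,"turn":0},{"dx":-0.2,"dy":0,"dz":0,"turn":0},{"dx":-0.2,"dy":0,"dz":0,"turn":0},{"dx":-0.2,"dy":0,"dz":0,"turn":0},{"dx":-0.2,"dy":0,"dz":0,"turn":0},{"dx":-0.2,"dy":0,"dz":0,"turn":0},{"dx":-0.2,"dy":0,"dz":0,"turn":0},{"dx":-0.2,"dy":0,"dz":0,"turn":0},{"dx":-0.2,"dy":0,"dz":0,"turn":0},{"dx":-0.2,"dy":0,"dz":0,"turn":0}]' 1
```

```text
time: 9.8
ee_pos: [551.0, -140.1, 134.7]
tcp_rot: [0.012, 1.571, 1.518]
force: [1.0, 3.6, 4.2]
gripper_width: 0.6
time: 10.8
ee_pos: [551.1, -136.2, 167.3]
tcp_rot: [2.14, 1.57, -2.637]
force: [0.4, -0.3, -0.7]
gripper_width: 0.7
time: 11.8
ee_pos: [551.3, -136.1, 187.4]
tcp_rot: [-1.862, 1.571, -0.356]
force: [0.5, 0.2, 0.6]
gripper_width: 0.5
```

Force is zero, so the lever is up. Now I'll lift clear and check.

```bash
python3 -m pendant '[{"dx":-0.5,"dy":0,"dz":0,"turn":0},{"dx":-1,"dy":0,"dz":0,"turn":0},{"dx":-1,"dy":0,"dz":0,"turn":0},{"dx":-2,"dy":0,"dz":0,"turn":0},{"dx":-2,"dy":0,"dz":0,"turn":0},{"dx":-2,"dy":0,"dz":0,"turn":0},{"dx":-2,"dy":0,"dz":0,"turn":0},{"dx":-1,"dy":0,"dz":0,"turn":0},{"dx":0,"dy":0,"dz":0,"turn":0},{"dx":0,"dy":0,"dz":0,"turn":0}]' 1
python3 - <<'E'
from bench import *; from h import *
a=[];C={}
for n in ("side","top","wrist"):
    c=read_camera(n); C[n]=c; a.append(c["frame"][:,:,::-1])
S0=np.load("side0.npz")
B=((105,120,60),(125,255,255))
ys=blobs(C["side"],*Y)[0][0]; print("pad side",ys, "before",blobs(S0,*Y)[0][0])
b=blobs(C["top"],*B)[0]; print([(x,y.round(1),onz(C["top"],y,29)) for x,y,_ in b[:2]])
# trap frame: pivot from pad + direction
yv=np.array([41,559.]);yv/=np.linalg.norm(yv);xv=np.array([yv[1],-yv[0]])
piv=np.array([567,103.])
p=onz(C["top"],b[0][1],29)[:2]-piv; print("ball trap xy",p@xv,p@yv)
cv2.imwrite("pics/side6.png",cv2.resize(a[0][140:390,220:480],None,fx=2.4,fy=2.4)); cv2.imwrite("pics/top6.png",cv2.resize(a[1][140:360,100:500],None,fx=2,fy=2)); cv2.imwrite("pics/wrist6.png",a[2])
d=cv2.absdiff(C["side"]["frame"],S0["frame"]).max(2); print("side diff flap region",(d[160:235,260:340]>40).sum())
E
```

```text
time: 12.8
ee_pos: [551.0, -136.1, 301.8]
tcp_rot: [1.506, 1.57, 3.013]
force: [-0.3, 0.1, 0.4]
gripper_width: -0.2
pad side (152, array([379.        , 278.54605263]), array([368, 273,  23,  13], dtype=int32)) before (333, array([383.75675676, 276.003003  ]), array([368, 267,  33,  19], dtype=int32))
[(130, array([358.1, 203.4]), array([652.43244717, -36.57515176,  29.        ]))]
ball trap xy 95.41332781062908 -132.95195708529855
side diff flap region 0
```

View pics/side6.png

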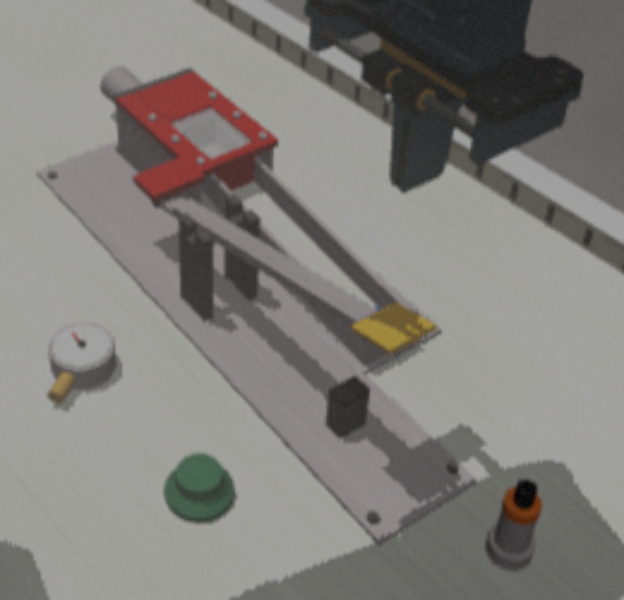

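View pics/top6.png

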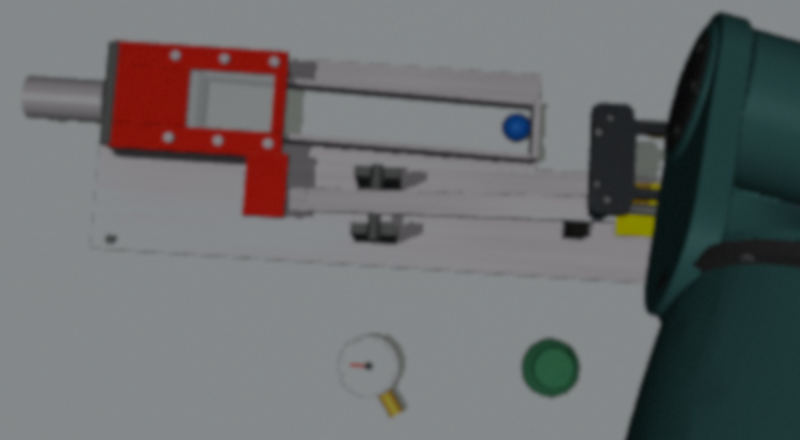

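The flap is shut, with no pixel change from the start in that region. The lever is back up, the ball is at the chute end and the robot is clear.

```bash
python3 -c "
from bench import *
print(sign_off())"
```

```text
the job is handed in; nothing more can be done
None
```

I pressed the lever's yellow pad with closed fingertips to about 4–5 mm short of its stop, at 6–7 N. I held it there for about 2 s while the ball rolled out. Then I eased it back up over about 2–3 s and lifted the arm well clear. I handed the job in at about 13 s; sign-off gave no verdict.

**Last checks before hand-in:**
- **Ball:** it measured about (95, -133) mm in the trap frame, inside the required region, and sat at the chute's end wall in both later looks. I did not measure its speed.
- **Flap:** the side view of the flap area showed no change from the start picture, so it looks shut.
- **Lever:** it lies in its saddle with the yellow end up. The pad's left edge is at the same pixel column as at the start. Its mask was smaller this time, probably because the arm's shadow split it, so I judged the pad's height by eye.
- **Bystanders:** the gauge, sensor and cap look unmoved by eye.
- **Robot:** tool force was zero within noise, with the fingertips about 120 mm above the pad.

**Disagreement:** contact force did not show at the expected 165 mm pad height. The tip was at about 155 mm with zero force, and the first reading of 5.9 N came at about 130 mm. The camera put the pad at about 161 mm.

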